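# Seat the centre post in a culture dish carrier

### The job

Take the square-headed metal post out of its parking stand and fit it upright into the dish carrier: lower its foot into the square well between the two dish stacks and feel lightly over the well's sprung black floor for the blind hole hidden in the dark there, then push the post fully home and let go of it. Press gently, so that the sprung floor is never driven down near its stop, and leave the dish stacks and the other things on the bench where they are.

Things in the scene. Friction and masses are not known exactly. Their poses are not given: they have to be found in the camera images.
- post_grip (a point): centre of the post's head, the place to grip: an aluminium block 20 x 20 mm and 30 mm high, its sides square to this point's x and y. Below it a round steel post, 12 mm in diameter, runs 110 mm down to the foot (bevelled about 1.4 mm), which is thus 125 mm below this point. z points up along the post. It weighs about 0.12 kg
- post_tip (a point): the foot of the post: centre of its lower end, 125 mm below the head's centre, same axes
- stand: parking stand, a fixed white block 80 x 80 mm and 45 mm high, origin at the centre of its underside; the post starts upright in the loose 15 mm hole in the middle of its top, with its foot 15 mm above the bench (30 mm deep)
- carrier: fixed grey dish carrier, origin at bench level on the well's axis: base plate 110 mm (its x) by 280 mm (its y), 12 mm thick, a dish stack at either end (tops 87 mm over the bench) and in the middle a black turret 66 x 66 mm, 66 mm high, with a square well 36 x 36 mm in its top, sides along x and y
- well_mouth (a point): centre of the open top of the well, 66 mm above the bench, axes as the carrier's. The well's flat black floor is 40.5 mm above the bench; in it is one round blind hole, 13.6 mm wide, 25 mm deep (bottom 15.5 mm above the bench). Its centre is 3 to 7 mm off the well's axis, in any direction: different each time, not measured
- sprung_floor (a joint): how far the well's floor (with the hole in it) is pressed down, m: 0 when free, stop at 0.010. It goes straight down on a spring: starts to give at about 4 N, then 1.5 N for each mm (about 9 N at 3.5 mm, 16 N at 8 mm). It must not be pressed past 8 mm. It springs back up, so when the foot finds the hole the push falls away
- stack_a_center (a point): centre of a stack of five clear culture dishes, 90 mm in diameter, 75 mm high, standing loose on the carrier's +y end
- stack_b_center (a point): centre of the like stack on the carrier's -y end
- beaker_center (a point): centre of an empty glass beaker, 72 mm wide, 95 mm high
- small_box_center (a point): centre of a small card box, 36 x 52 x 16 mm
- spare_dish_center (a point): centre of a single culture dish, 90 mm wide, 15 mm high
- burner_center (a point): centre of a gas burner: iron foot 84 mm wide, tube to 134 mm high
- kettle_center (a point): centre of a steel kettle, 170 mm wide at the foot, about 195 mm high

How it is judged:
On the way, in this order (a step that is already met when the one before it is completed fails the run):
1. the post has been lifted out of its parking stand (z of post_tip in the frame of stand above 0.05 m), for 0.1 s.
2. the post's foot is in the carrier's well, below the well's mouth (z of post_tip in the frame of well_mouth below -0.01 m and horizontal distance between post_tip and well_mouth below 0.019 m), for 0.1 s.
At the end, for the whole second after the job is handed in: the post stands released and at rest in the hole in the well's floor, upright within 0.13 rad, its foot no more than 19.5 mm above the bench (4 mm from the hole's bottom), the sprung floor back up within 2 mm (z of post_tip in the frame of carrier below 0.0195 m and horizontal distance between post_tip and well_mouth below 0.013 m and angle between post_grip's own z axis and vertical below 0.13 rad and linear speed of post below 0.02 m/s and value of joint sprung_floor below 0.002 m); the robot touches nothing.
It fails at once if the well's sprung floor is pressed down more than 8 mm (about 16 N) (value of joint sprung_floor above 0.008 m).
It fails at once if a dish stack is shifted more than 15 mm (distance of any of stack_a_center, stack_b_center from where it was at the start of the episode above 0.015 m).
It fails at once if another thing on the bench is shifted more than 25 mm (distance of any of beaker_center, small_box_center, spare_dish_center, burner_center, kettle_center from where it was at the start of the episode above 0.025 m).
It also fails if it takes over 67 s, if anything falls off the work surface, if the arm or the gripper's body presses on something with over 40 N, if the wrist force passes 120 N, or if a joint passes its speed limit or range.

### The arm

A 6-joint arm with a two-finger parallel gripper is mounted at the origin on the work surface. World frame = base frame: x ahead of the robot, y to its left, z up, the work surface at z = 0. Lengths are in m, angles in rad, forces in N, time in s.
With the tool pointing down it reaches from about 0.3 to 0.775 m from the base axis. Payload 14.6 kg.
Tool frame: the origin (TCP) lies midway between the tips of the shut fingers; the grasp point (between the pads) lies 19 mm behind it; z points along the fingers, y is the direction in which the jaws open and shut (so a half turn about z gives the same grasp; the last joint's range is limited). The gripper opens to 85 mm and grips with 20 to 120 N. Pads are 22 mm wide; open, the fingers measure 114 mm over their backs; the gripper's body (76 mm by 85 mm) begins 54 mm behind the grasp point. The pads swing forward as they close: fully open they stand 13 mm farther back than shut.
Start: joints at [-1.325, 0.3, 1.521, -0, 1.321, -0.067], TCP at [0.169, -0.523, 0.231] pointing down, gripper open.
Joint ranges: [-3.03, 3.03], [-0.79, 2.21], [0.23, 2.52], [-1.04, 4.18], [0, 3.07], [-2.55, 2.55]. Speed limits (rad/s): [2.22, 2.22, 2.57, 3.14, 3.14, 3.14].

### API

Orientations are given as [roll, pitch, yaw] about the fixed x, y, z axes, in that order (R = Rz(yaw) Ry(pitch) Rx(roll)).
In Python, from plant import r, viewer gives the robot as it stands. The module is installed in compiled form; this text tells all that it offers.
- The arm moves only by the tool move_arm, never from a script. Its argument "deltas" is a list of rows, each an object of numbers: "dx", "dy", "dz": the shift along the tool's x, y, z in m; "rx", "ry", "rz": the turn, a rotation vector about the tool's x, y, z in rad; "claw": the opening, from 0 (shut) to 1 (fully open). In form: [{"dx": .., "dy": .., "dz": .., "rx": .., "ry": .., "rz": .., "claw": ..}, ...]. A call has 1 to 5 rows; each row shifts and turns the commanded pose from where the row before left it, along the tool's axes as they then stand; what a row does not reach is not made up. A row lasts 1/8 s, in which the tool goes at most 62.5 mm and 10.7 degrees, less where a joint would pass 70% of its speed; a pose out of reach is approached as far as the arm can. A call with a gripper value outside its range is refused whole. The fingers move at their own pace and stop on an object; "grip_force" is the grip in N (left out, the last holds). Time passes only in rows, so rows that do not move let the fingers close. It gives the time, the measured TCP pose, the force and the opening at its end, in the units of the state.
- r.read_state(): the state, without advancing time (a new reading comes with each control period).
- viewer.get_image(name): name is "scene" or "side" or "wrist"; returns a dict with "image" (480x640x3 uint8, blue, green, red), "camera_matrix" (3x3 intrinsics, pixels), "k1" (the pictures are not rectified: a ray, as slopes to the right and down, at radius r is drawn at 1 + k1 r^2 times it, then the intrinsics apply), "rvec" (rotation vector, rad) and "tvec" (3), from world to camera coordinates, as OpenCV has them. Camera axes: x right, y down, z forward; pixel columns grow to the right and rows downward; lengths in m; the calibration is good to about 2 mm. A picture is of the moment at which its call begins. There is no depth.
- r.job_done(): hands the job in, once; it reports no verdict.
The state is a dict: "time": time; "joint_pos": joint angles; "qvel": joint speeds; "tau": joint torques, N m; "ee_pos": TCP position; "eef_rot": TCP orientation; "force": force on the tool from outside, world axes, zero at the start; "ft_torque": the same for the moment, N m; "opening": finger opening in m.
Only numpy, scipy, OpenCV 4.12 (cv2) and the standard library are available. Lean on these libraries where they do the work, as an engineer would, in place of code of your own. Each camera call takes 0.05 s, during which the arm holds its last target.

## Working session

There is one attempt and no reset: what is moved stays moved. The work goes in short steps, Python scripts to look and compute and a tool call to move; the robot and the scene stay as the last step left them, time stands still between calls to the robot, and variables do not carry over. Pictures are saved under pics/ and viewed, and the job is handed in when it is done.

Besides the shell and the picture viewer there is one more tool, called after "Request:" as name([rows], argument=value, ...), one row to a line, values as JSON. move_arm: Moves the arm, as the interface text tells. Its arguments: {"type":"object","properties":{"deltas":{"type":"array","items":{"type":"object","properties":{"dx":{"type":"number"},"dy":{"type":"number"},"dz":{"type":"number"},"rx":{"type":"number"},"ry":{"type":"number"},"rz":{"type":"number"},"claw":{"type":"number"}}}},"grip_force":{"type":"number"}},"required":["deltas"]}

```bash
mkdir -p pics
cat > h.py <<'E'
import numpy as np, cv2
from plant import r, viewer
def cam(n):
    d=viewer.get_image(n); return d
def proj(d,P):
    P=np.atleast_2d(P).astype(float);R=cv2.Rodrigues(np.array(d['rvec'],float))[0]
    c=P@R.T+np.array(d['tvec'],float).ravel(); s=c[:,:2]/c[:,2:]
    r2=(s**2).sum(1,keepdims=True); s=s*(1+d['k1']*r2); K=np.array(d['camera_matrix'])
    return s@K[:2,:2].T+K[:2,2]
def ray(d,uv):
    K=np.array(d['camera_matrix']); s0=np.linalg.solve(K[:2,:2],np.array(uv,float)-K[:2,2]); s=s0.copy()
    for _ in range(30): s=s0/(1+d['k1']*(s@s))
    R=cv2.Rodrigues(np.array(d['rvec'],float))[0]; t=np.array(d['tvec'],float).ravel()
    return -R.T@t, R.T@np.array([s[0],s[1],1])
def atz(d,uv,z):
    o,v=ray(d,uv); return o+v*(z-o[2])/v[2]
def save(d,n): cv2.imwrite(f'pics/{n}.png',d['image'])
E
python3 - <<'E'
from h import *
import pickle
D={}
for n in ['scene','side','wrist']:
    D[n]=cam(n); save(D[n],n+'0'); print(n,D[n]['k1'],D[n]['rvec'],D[n]['tvec'],D[n]['camera_matrix'])
pickle.dump(D,open('D0.pkl','wb'))
print(r.read_state())
E
```

```text
scene 0.04027528563232552 [ 1.89691179  1.49693398 -0.67437523] [-0.06585598 -0.31878041  1.72349111] [[471.62459424   0.         321.96285366]
 [  0.         471.62459424 236.79251743]
 [  0.           0.           1.        ]]
side 0.05166514755030074 [ 0.07111814 -2.76004834  1.49423983] [0.54342395 0.13361336 1.40356437] [[611.45774858   0.         311.99905342]
 [  0.         611.45774858 242.214409  ]
 [  0.           0.           1.        ]]
wrist -0.0832092603837122 [-2.35621368  1.71407666  0.23567438] [-0.54986759 -0.03430172  0.37865829] [[383.31173306   0.         317.29159577]
 [  0.         383.31173306 240.70514373]
 [  0.           0.           1.        ]]
{'time': 0.15, 'joint_pos': array([-1.32461848e+00,  3.00346254e-01,  1.52140989e+00, -1.30513168e-05,
        1.32070543e+00, -6.66129109e-02]), 'qvel': array([-0.00131393, -0.00108816, -0.00217967, -0.00071675,  0.00023915,
        0.00061767]), 'tau': array([ 1.18588956e-03, -5.43669248e+01, -3.61889863e+01, -1.01285989e-04,
        3.09808347e-03,  1.01398450e-05]), 'ee_pos': array([ 0.16918971, -0.52315351,  0.23086223]), 'eef_rot': array([-3.14072481e+00, -4.52243922e-05,  3.12793970e-01]), 'force': array([ 0.71780075,  0.14168248, -0.60886681]), 'ft_torque': array([0.00689912, 0.02131949, 0.02895126]), 'opening': 0.08582300840526172}
```

View pics/scene0.png

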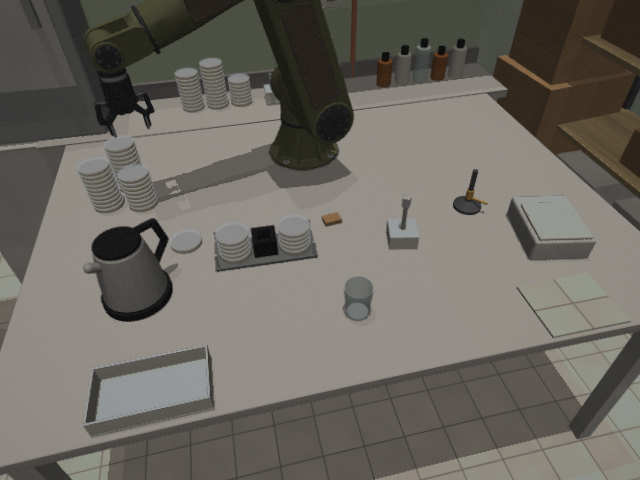

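View pics/side0.png

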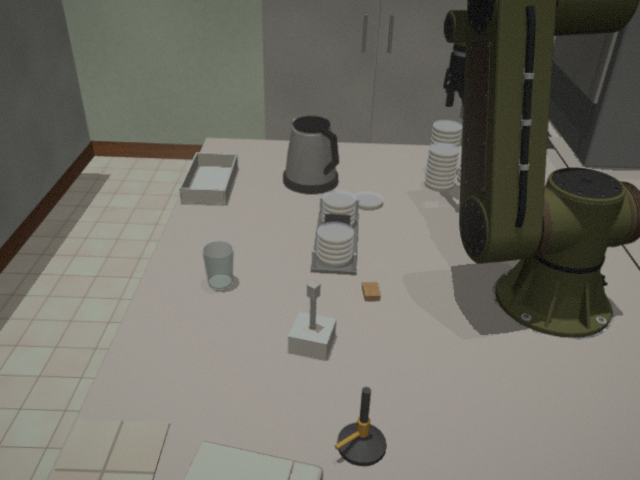

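View pics/wrist0.png

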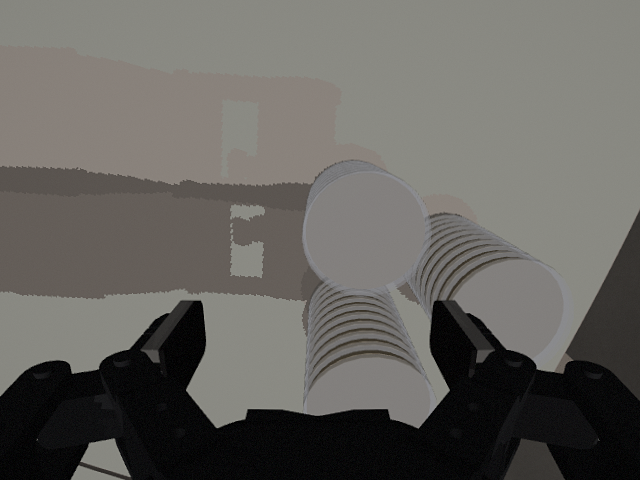

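The scene view shows the stand near (403,235) with the post head at (406,200), and the turret at (264,240) between the stacks. In the side view the head is at (313,288) and the turret at about (340,221). I'll enlarge these areas to pick points.

Run:
```python
from h import *
import pickle
D=pickle.load(open('D0.pkl','rb'))
s=D['scene']['image'];q=D['side']['image']
def crop(im,x,y,w,h,f): return cv2.resize(im[y:y+h,x:x+w],None,fx=f,fy=f,interpolation=cv2.INTER_CUBIC)
a=crop(s,205,190,240,90,3.3);b=crop(q,270,180,120,180,3.3)
cv2.imwrite('pics/a.png',cv2.convertScaleAbs(a,alpha=1.5));cv2.imwrite('pics/b.png',cv2.convertScaleAbs(b,alpha=1.3))
for z,p,n in [(.155,(406,197),'scene'),(.155,(313.5,285),'side'),(.066,(264,230),'scene'),(.066,(341,217),'side')]: print(n,atz(D[n],p,z))
```

```text
scene [0.54194759 0.17332521 0.155     ]
side [0.53667733 0.18210004 0.155     ]
scene [ 0.48005494 -0.20701285  0.066     ]
side [ 0.48010712 -0.22800978  0.066     ]
```

View pics/a.png

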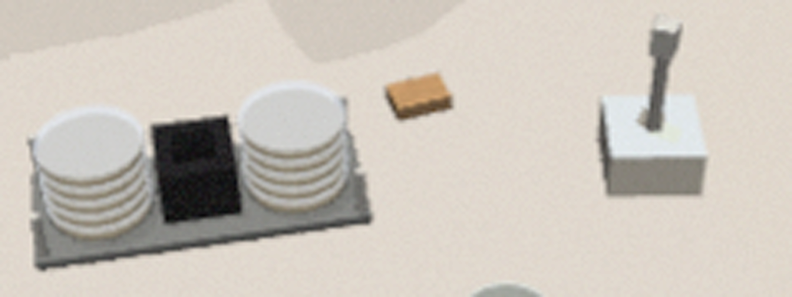

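View pics/b.png

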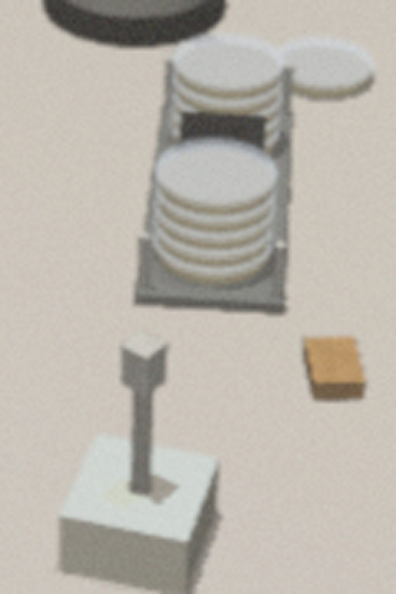

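```bash
cat >> h.py <<'E'
from scipy.spatial.transform import Rotation as Ro
def Rt(e): return Ro.from_euler('xyz',e).as_matrix()
def delta(pos,yaw=None,rot=None,s=None):
    s=s or r.read_state(); R=Rt(s['eef_rot']); d=R.T@(np.array(pos)-s['ee_pos'])
    T=rot if rot is not None else Rt([np.pi,0,yaw]); rv=Ro.from_matrix(R.T@T).as_rotvec()
    return d,rv
E
python3 - <<'E'
from h import *
import pickle
D=pickle.load(open('D0.pkl','rb'))['wrist'];s=r.read_state()
R=cv2.Rodrigues(np.array(D['rvec']))[0];c=-R.T@np.array(D['tvec']).ravel()
T=Rt(s['eef_rot']);print(T.T@(c-s['ee_pos']),T.T@R.T,s['time'])
for p in [(.40,-.2,.33),(.5,.14,.33)]: print(delta(p,0.0))
E
```

```text
[ 0.06843078  0.00044019 -0.14235984] [[-4.11454958e-05 -9.63399786e-01 -2.68068741e-01]
 [ 9.99999855e-01  1.04337120e-04 -5.28460901e-04]
 [ 5.37088639e-04 -2.68068724e-01  9.63399642e-01]] 0.15
(array([ 0.31905552, -0.2365347 , -0.09891811]), array([-8.67825191e-04,  9.08724379e-05,  3.12793969e-01]))
(array([ 0.51882747, -0.52926512, -0.09865503]), array([-8.67825191e-04,  9.08724379e-05,  3.12793969e-01]))
```

Request:
move_arm([
  {"dz":-0.05,"rz":0.1},
  {"dz":-0.05,"rz":0.1},
  {"dx":0.01,"dy":-0.01,"rz":0.113},
  {"dx":0.04,"dy":0.0},
  {"dx":0.04,"dy":-0.04},
])

```text
$.deltas[0]: bad value
```

Run:
```python
from h import *
print(r.read_state()['ee_pos'],delta((.52,-.2,.33),0.0))
D=r and __import__('pickle').load(open('D0.pkl','rb'))
print('kettle',atz(D['scene'],(136,292),0),atz(D['side'],(311,180),0))
```

```text
[ 0.16918971 -0.52315351  0.23086223] (array([ 0.43323282, -0.19960852, -0.09894499]), array([-8.67825191e-04,  9.08724379e-05,  3.12793969e-01]))
kettle [ 0.56496308 -0.55786973  0.        ] [ 0.56976455 -0.55474258  0.        ]
```

Request:
move_arm([
  {"dx":0,"dy":0,"dz":-0.05,"rx":0,"ry":0,"rz":0.1,"claw":1},
  {"dx":0,"dy":0,"dz":-0.05,"rx":0,"ry":0,"rz":0.1,"claw":1},
  {"dx":0.02,"dy":-0.02,"dz":0,"rx":0,"ry":0,"rz":0.113,"claw":1},
  {"dx":0.03,"dy":-0.04,"dz":0,"rx":0,"ry":0,"rz":0,"claw":1},
  {"dx":0.04,"dy":-0.04,"dz":0,"rx":0,"ry":0,"rz":0,"claw":1},
])

```text
time: 0.78
ee_pos: [0.2572, -0.42, 0.3311]
eef_rot: [-3.141, 0.0, -0.002]
force: [0.4, 0.2, -0.1]
opening: 0.0858
```

Run:
```python
from h import *
print(r.read_state()['ee_pos'],delta((.52,-.2,.33),0.0))
```

```text
[ 0.2572257  -0.42004121  0.33105764] (array([ 0.26241619, -0.22046799,  0.00109247]), array([-0.00036681,  0.00017505, -0.00162673]))
```

Request:
move_arm([
  {"dx":0.04,"dy":-0.04,"dz":0,"rx":0,"ry":0,"rz":0,"claw":1},
  {"dx":0.04,"dy":-0.04,"dz":0,"rx":0,"ry":0,"rz":0,"claw":1},
  {"dx":0.045,"dy":-0.04,"dz":0,"rx":0,"ry":0,"rz":0,"claw":1},
  {"dx":0.045,"dy":-0.04,"dz":0,"rx":0,"ry":0,"rz":0,"claw":1},
  {"dx":0.045,"dy":-0.03,"dz":0,"rx":0,"ry":0,"rz":0,"claw":1},
])

```text
time: 1.4
ee_pos: [0.4732, -0.2295, 0.3314]
eef_rot: [3.141, -0.0, 0.0]
force: [-0.1, -1.3, -0.4]
opening: 0.0856
```

Request:
move_arm([
  {"dx":0.04,"dy":-0.03,"dz":0,"rx":0,"ry":0,"rz":0,"claw":1},
  {"dx":0,"dy":0,"dz":0,"rx":0,"ry":0,"rz":0,"claw":1},
  {"dx":0,"dy":0,"dz":0,"rx":0,"ry":0,"rz":0,"claw":1},
])

```text
time: 1.78
ee_pos: [0.5116, -0.2014, 0.331]
eef_rot: [-3.141, 0.001, 0.0]
force: [0.7, -0.7, -0.6]
opening: 0.0855
```

Run:
```python
from h import *
import pickle
d=cam('wrist');save(d,'w1');pickle.dump(d,open('w1.pkl','wb'));print(r.read_state()['ee_pos'],r.read_state()['time'])
im=cv2.convertScaleAbs(d['image'],alpha=1.2)
cv2.imwrite('pics/w1b.png',im)
```

```text
[ 0.51138702 -0.20175877  0.33124493] 1.825
```

View pics/w1b.png

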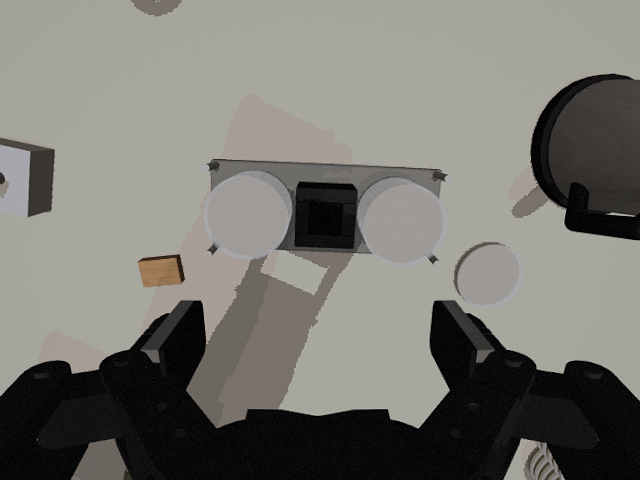

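The wrist view shows the carrier centred, with the turret's dark square at (326,215), the box at (161,270), the spare dish at (488,275), and the stand at the left edge. I'll zoom in on the turret with strong contrast.

Run:
```python
from h import *
import pickle
d=pickle.load(open('w1.pkl','rb'));im=d['image']
a=cv2.resize(im[145:265,195:455],None,fx=3,fy=3,interpolation=cv2.INTER_CUBIC)
b=cv2.resize(im[170:260,285:365],None,fx=6,fy=6,interpolation=cv2.INTER_CUBIC).astype(float)
b=np.clip((b/60)**.6*255,0,255).astype(np.uint8)
cv2.imwrite('pics/w1c.png',a);cv2.imwrite('pics/w1d.png',b)
```

```text
(no output)
```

View pics/w1c.png

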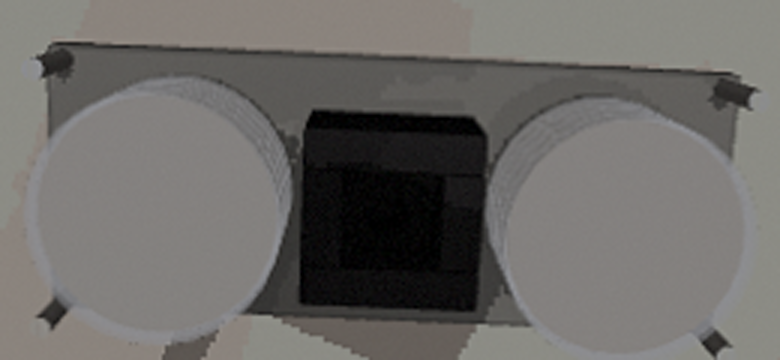

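View pics/w1d.png

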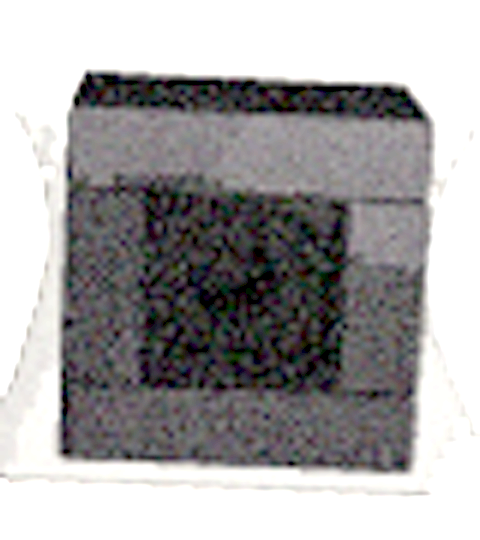

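Run:
```python
from h import *
import pickle
d=pickle.load(open('w1.pkl','rb'))
f=lambda u:((u[0]+.5)/6-.5+285,(u[1]+.5)/6-.5+170)
for Q in ([(73,107),(432,118),(411,470),(61,458)],[(147,182),(350,200),(340,393),(143,386)]):
    W=np.array([atz(d,f(u),.066) for u in Q]);print(W.round(4),W.mean(0)); 
    print(np.linalg.norm(np.roll(W,-1,0)-W,axis=1), (W[1]-W[0]),np.arctan2(*(W[0]-W[1])[:2]),np.arctan2(*(W[3]-W[2])[:2]))
D=pickle.load(open('D0.pkl','rb'))
# stand corners on scene
g=lambda u:((u[0]+.5)/3.3-.5+205,(u[1]+.5)/3.3-.5+190)
for u in [(603,96),(693,96),(704,155),(609,157)]: print('stand',atz(D['scene'],g(u),.045))
g2=lambda u:((u[0]+.5)/3.3-.5+270,(u[1]+.5)/3.3-.5+180)
for u in [(102,437),(217,460),(187,538),(62,514)]: print('stand side',atz(D['side'],g2(u),.045))
for u in [(122,344),(147,333),(168,345),(142,358)]: print('head side',atz(D['side'],g2(u),.155))
print('st in wrist',atz(d,(29,150),.045))
```

```text
[[ 0.5254 -0.1796  0.066 ]
 [ 0.5235 -0.2433  0.066 ]
 [ 0.4583 -0.2412  0.066 ]
 [ 0.4606 -0.1765  0.066 ]] [ 0.49193825 -0.21015543  0.066     ]
[0.06377303 0.06529441 0.06474898 0.06494659] [-0.0019182  -0.06374417  0.        ] 0.03008302641428642 0.035612103807202145
[[ 0.512  -0.1927  0.066 ]
 [ 0.5087 -0.229   0.066 ]
 [ 0.473  -0.2278  0.066 ]
 [ 0.4743 -0.1917  0.066 ]] [ 0.49199915 -0.21029483  0.066     ]
[0.03649819 0.03578388 0.03610702 0.03769726] [-0.00323959 -0.03635414  0.        ] 0.08887722805389496 0.03649467313985959
stand [0.49380701 0.1471284  0.045     ]
stand [0.51281787 0.22286484 0.045     ]
stand [0.58652662 0.20386328 0.045     ]
stand [0.56979284 0.12637273 0.045     ]
stand side [0.56343357 0.13228632 0.045     ]
stand side [0.49029164 0.14997292 0.045     ]
stand side [0.50756196 0.22240005 0.045     ]
stand side [0.58344479 0.20596012 0.045     ]
head side [0.55008164 0.17946256 0.155     ]
head side [0.53587639 0.16774985 0.155     ]
head side [0.52315823 0.17862912 0.155     ]
head side [0.53785603 0.19210545 0.155     ]
st in wrist [0.56912884 0.13066446 0.045     ]
```

Request:
move_arm([
  {"dx":0,"dy":-0.05,"dz":0,"rx":0,"ry":0,"rz":0,"claw":1},
  {"dx":0.01,"dy":-0.05,"dz":0,"rx":0,"ry":0,"rz":0,"claw":1},
  {"dx":0,"dy":-0.05,"dz":0,"rx":0,"ry":0,"rz":0,"claw":1},
  {"dx":0.01,"dy":-0.05,"dz":0,"rx":0,"ry":0,"rz":0,"claw":1},
  {"dx":0,"dy":-0.05,"dz":0,"rx":0,"ry":0,"rz":0,"claw":1},
])

```text
time: 2.45
ee_pos: [0.5318, 0.0492, 0.3315]
eef_rot: [3.142, -0.0, -0.002]
force: [0.1, 0.3, -0.2]
opening: 0.0855
```

Request:
move_arm([
  {"dx":0.01,"dy":-0.05,"dz":0,"rx":0,"ry":0,"rz":0,"claw":1},
  {"dx":0,"dy":-0.05,"dz":0,"rx":0,"ry":0,"rz":-0.17,"claw":1},
  {"dx":0,"dy":-0.03,"dz":0.03,"rx":0,"ry":0,"rz":-0.18,"claw":1},
  {"dx":0,"dy":0,"dz":0.03,"rx":0,"ry":0,"rz":-0.18,"claw":1},
  {"dx":0,"dy":0,"dz":0,"rx":0,"ry":0,"rz":-0.18,"claw":1},
])

```text
time: 3.08
ee_pos: [0.5361, 0.1773, 0.2691]
eef_rot: [-3.14, 0.003, 0.715]
force: [-0.2, 0.2, 0.1]
opening: 0.0852
```

Request:
move_arm([
  {"dx":0,"dy":0,"dz":0,"rx":0,"ry":0,"rz":0,"claw":1},
  {"dx":0,"dy":0,"dz":0,"rx":0,"ry":0,"rz":0,"claw":1},
])

```text
time: 3.32
ee_pos: [0.5371, 0.1777, 0.2719]
eef_rot: [3.141, -0.001, 0.705]
force: [0.6, -0.4, 0.2]
opening: 0.0852
```

Run:
```python
from h import *
import pickle
d=cam('wrist');s=r.read_state();pickle.dump((d,s),open('w2.pkl','wb'));print(s['ee_pos'],s['eef_rot'],s['time'],s['joint_pos'])
im=cv2.convertScaleAbs(d['image'],alpha=1.3)
cv2.imwrite('pics/w2.png',im)
```

```text
[0.53709506 0.17782028 0.27184098] [ 3.14117413e+00 -8.72383715e-04  7.05608111e-01] 3.375 [2.54981600e-01 3.07428485e-01 1.41693563e+00 3.24185876e-06
 1.41626096e+00 1.12016950e+00]
```

View pics/w2.png

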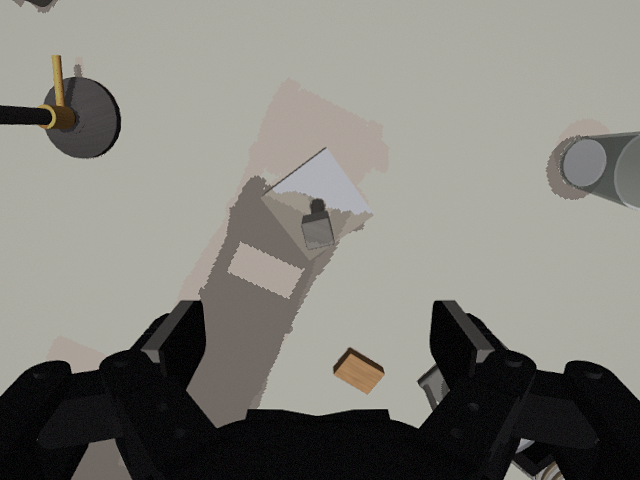

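The head's top face is near (318,233) in the wrist view, slightly turned in the image, and the post enters the stand hole near (317,205). I'll zoom in.

Run:
```python
from h import *
import pickle
d,s=pickle.load(open('w2.pkl','rb'))
b=cv2.resize(d['image'][185:265,270:370],None,fx=8,fy=8,interpolation=cv2.INTER_CUBIC)
cv2.imwrite('pics/w2d.png',cv2.convertScaleAbs(b,alpha=1.6))
```

```text
(no output)
```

View pics/w2d.png

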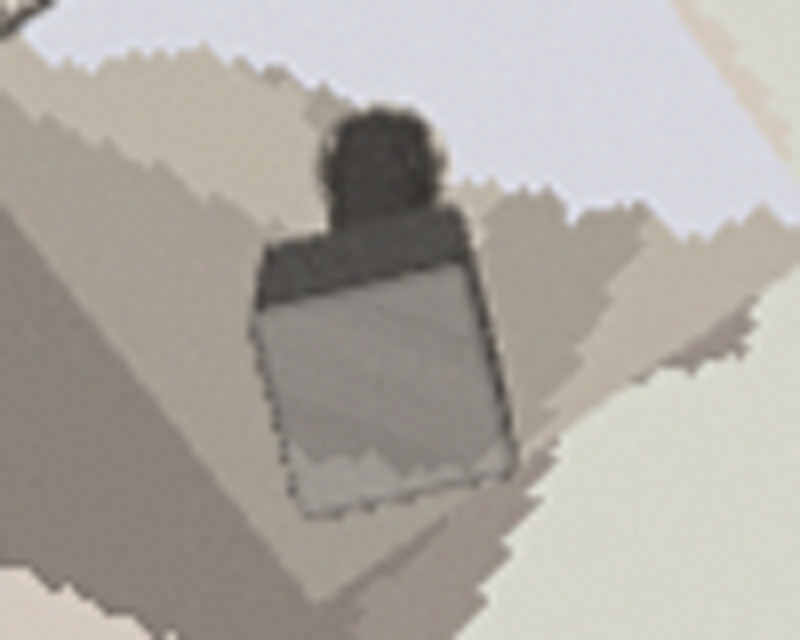

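Run:
```python
from h import *
import pickle
d,s=pickle.load(open('w2.pkl','rb'))
W=np.array([atz(d,((u+.5)/8-.5+270,(v+.5)/8-.5+185),.155) for u,v in [(258,312),(462,265),(515,472),(305,518)]])
print(W,W.mean(0),np.linalg.norm(np.roll(W,-1,0)-W,axis=1))
for i in range(4):
    e=W[(i+1)%4]-W[i]; print(np.degrees(np.arctan2(e[1],e[0]))%90)
a=np.radians(np.mean([np.degrees(np.arctan2(*(W[(i+1)%4]-W[i])[1::-1]))%90 for i in range(4)]))
print(a,delta((*W.mean(0)[:2],.121),a))
```

```text
[[0.53703156 0.19092378 0.155     ]
 [0.55164334 0.1801614  0.155     ]
 [0.54058284 0.16446807 0.155     ]
 [0.52537969 0.17582832 0.155     ]] [0.53865936 0.17784539 0.155     ] [0.01814754 0.01919935 0.0189787  0.01906932]
53.62631177882072
54.82419452524873
53.23182532169588
52.33620582652633
0.9338320347113216 (array([0.00107546, 0.00093219, 0.15084238]), array([ 0.00051626, -0.00082084, -0.22822409]))
```

Request:
move_arm([
  {"dx":0.001,"dy":0.001,"dz":0,"rx":0,"ry":0,"rz":-0.114,"claw":1},
  {"dx":0,"dy":0,"dz":0.04,"rx":0,"ry":0,"rz":-0.114,"claw":1},
  {"dx":0,"dy":0,"dz":0.04,"rx":0,"ry":0,"rz":0,"claw":1},
  {"dx":0,"dy":0,"dz":0.04,"rx":0,"ry":0,"rz":0,"claw":1},
  {"dx":0,"dy":0,"dz":0,"rx":0,"ry":0,"rz":0,"claw":1},
])

```text
time: 4.0
ee_pos: [0.5373, 0.1777, 0.1493]
eef_rot: [-3.139, 0.004, 0.936]
force: [-0.3, -0.1, 0.4]
opening: 0.0853
```

Run:
```python
from h import *
import pickle
s=r.read_state();print(s['ee_pos'],s['eef_rot'],delta((.5387,.1778,.121),.934))
for n in ['wrist','side']:
    d=cam(n);save(d,n+'3')
d=d['image'];cv2.imwrite('pics/side3c.png',cv2.resize(d[180:380,220:420],None,fx=3,fy=3))
```

```text
[0.53729467 0.17770523 0.14929288] [-3.13870196  0.00360696  0.93560029] (array([0.00101217, 0.00115677, 0.02828619]), array([-0.0028878 ,  0.00360927,  0.00159508]))
```

View pics/wrist3.png

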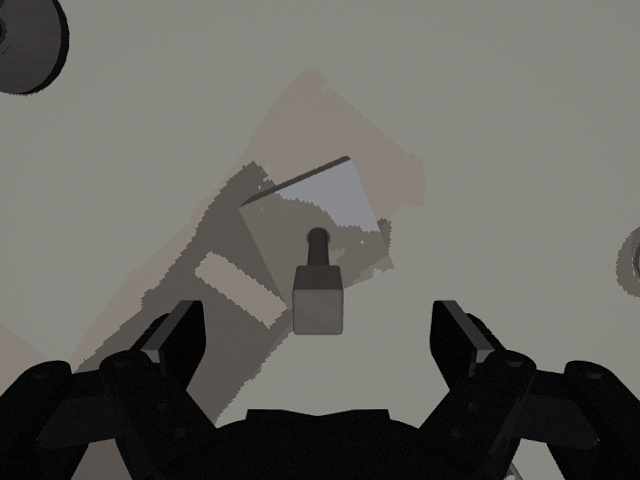

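View pics/side3c.png

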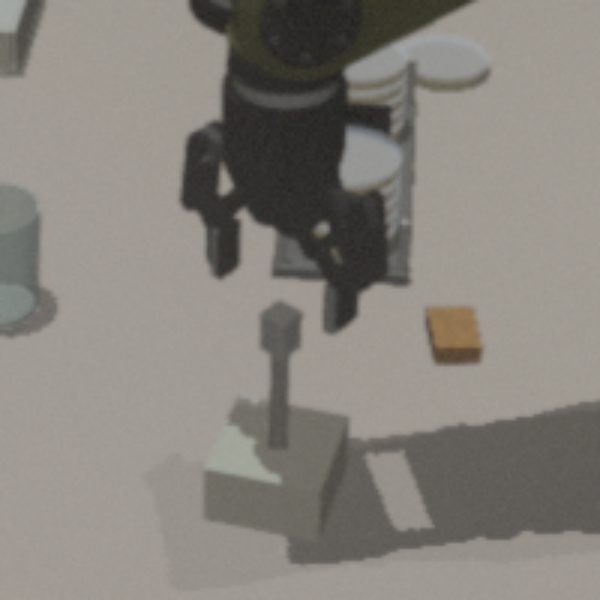

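The head is square to the fingers and centred between them at column 318. I'll lower, then close.

Request:
move_arm([
  {"dx":0.001,"dy":0.0005,"dz":0.028,"rx":0,"ry":0,"rz":0,"claw":1},
  {"dx":0,"dy":0,"dz":0,"rx":0,"ry":0,"rz":0,"claw":1},
  {"dx":0,"dy":0,"dz":0,"rx":0,"ry":0,"rz":0,"claw":0.5},
  {"dx":0,"dy":0,"dz":0,"rx":0,"ry":0,"rz":0,"claw":0.3},
  {"dx":0,"dy":0,"dz":0,"rx":0,"ry":0,"rz":0,"claw":0.1},
], grip_force=60)

```text
time: 4.72
ee_pos: [0.5396, 0.1788, 0.1241]
eef_rot: [3.141, -0.001, 0.938]
force: [0.5, -0.5, -0.5]
opening: 0.0324
```

Request:
move_arm([
  {"dx":0,"dy":0,"dz":0,"rx":0,"ry":0,"rz":0,"claw":0},
  {"dx":0,"dy":0,"dz":0,"rx":0,"ry":0,"rz":0,"claw":0},
  {"dx":0,"dy":0,"dz":0,"rx":0,"ry":0,"rz":0,"claw":0},
  {"dx":0,"dy":0,"dz":0,"rx":0,"ry":0,"rz":0,"claw":0},
])

```text
time: 5.22
ee_pos: [0.5394, 0.1789, 0.1239]
eef_rot: [3.141, -0.001, 0.938]
force: [-2.0, 1.2, 6.1]
opening: 0.019
```

Run:
```python
from h import *
s=r.read_state();print(s['ee_pos'],s['eef_rot'],s['opening'],s['force'],s['ft_torque'])
```

```text
[0.53940949 0.17893532 0.12386188] [ 3.14149828e+00 -6.00755151e-04  9.37870113e-01] 0.0189764519095523 [-2.02648102  1.21490925  6.12712498] [ 0.26918346  0.57006456 -0.02839318]
```

Request:
move_arm([
  {"dx":0,"dy":0,"dz":-0.02,"rx":0,"ry":0,"rz":0,"claw":0},
  {"dx":0,"dy":0,"dz":-0.03,"rx":0,"ry":0,"rz":0,"claw":0},
  {"dx":0,"dy":0,"dz":-0.04,"rx":0,"ry":0,"rz":0,"claw":0},
  {"dx":0,"dy":0,"dz":-0.03,"rx":0,"ry":0,"rz":0,"claw":0},
  {"dx":0,"dy":0,"dz":0,"rx":0,"ry":0,"rz":0,"claw":0},
])

```text
time: 5.85
ee_pos: [0.5399, 0.1789, 0.2452]
eef_rot: [3.139, -0.003, 0.938]
force: [-0.1, -0.3, -2.2]
opening: 0.0194
```

Request:
move_arm([
  {"dx":0,"dy":0,"dz":0,"rx":0,"ry":0,"rz":0,"claw":0},
  {"dx":0,"dy":0,"dz":0,"rx":0,"ry":0,"rz":0,"claw":0},
])

```text
time: 6.1
ee_pos: [0.5389, 0.1786, 0.2419]
eef_rot: [-3.14, 0.002, 0.938]
force: [-0.8, 0.3, -0.9]
opening: 0.0195
```

Run:
```python
from h import *
import pickle
s=r.read_state();print(s['ee_pos'],s['eef_rot'],s['opening'],s['force'],s['ft_torque'],s['time'])
O={}
for n in ['scene','side','wrist']:
    O[n]=cam(n);save(O[n],n+'4')
pickle.dump((O,s),open('o4.pkl','wb'))
R=Rt(s['eef_rot']);g=s['ee_pos']-R[:,2]*.0161
for n in ['scene','side','wrist']: print(n,proj(O[n],[g,g+R[:,2]*.125]))
a=cv2.resize(O['side']['image'][200:350,230:380],None,fx=4,fy=4);cv2.imwrite('pics/side4c.png',cv2.convertScaleAbs(a,alpha=1.3))
a=cv2.resize(O['scene']['image'][130:260,340:470],None,fx=4,fy=4);cv2.imwrite('pics/scene4c.png',cv2.convertScaleAbs(a,alpha=1.5))
```

```text
[0.53894945 0.17860238 0.24186116] [-3.14020323e+00  1.79433159e-03  9.37830231e-01] 0.01952862533102984 [-0.77610438  0.34261128 -0.87152329] [ 0.04225086 -0.00466764 -0.00985633] 6.1
scene [[411.98224504 163.45426063]
 [406.5308588  202.48548654]]
side [[313.49322857 239.12416499]
 [312.29331972 292.87488226]]
wrist [[315.36615722 326.93410969]
 [316.17587371 238.20842081]]
```

View pics/side4c.png

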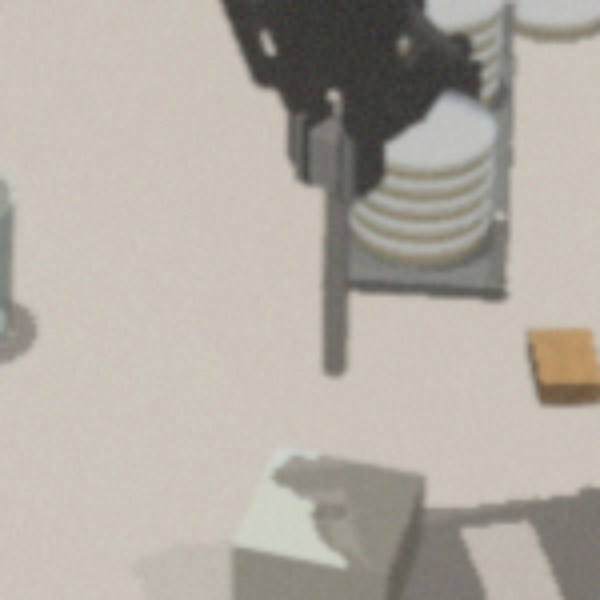

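View pics/scene4c.png

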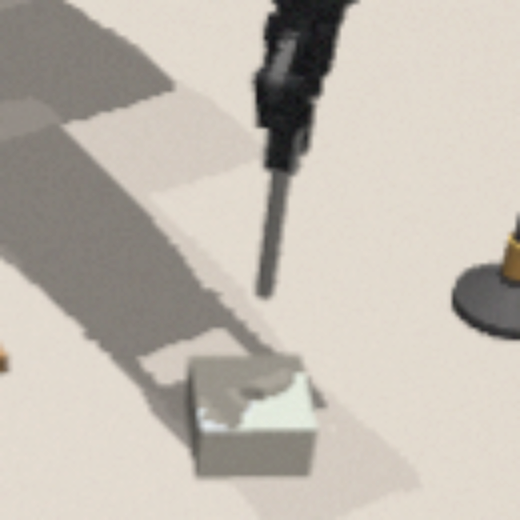

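View pics/wrist4.png

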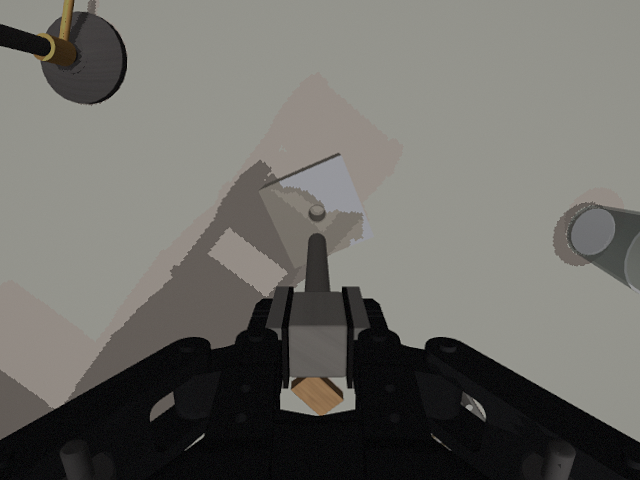

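Post is held straight: the foot is seen at side (313.5,293), scene (406,203) and wrist (317,239), within about 1 px of what I predicted. Next I'll carry it across and put the camera right over the well for averaged pictures of the floor.

Request:
move_arm([
  {"dx":-0.041,"dy":0.019,"dz":0,"rx":0,"ry":0,"rz":0,"claw":0},
  {"dx":-0.041,"dy":0.019,"dz":0,"rx":0,"ry":0,"rz":0,"claw":0},
  {"dx":-0.041,"dy":0.019,"dz":0,"rx":0,"ry":0,"rz":0,"claw":0},
  {"dx":-0.041,"dy":0.019,"dz":0,"rx":0,"ry":0,"rz":0,"claw":0},
  {"dx":-0.041,"dy":0.019,"dz":0,"rx":0,"ry":0,"rz":0,"claw":0},
])

```text
time: 6.88
ee_pos: [0.4941, -0.0441, 0.2431]
eef_rot: [-3.142, 0.0, 0.938]
force: [0.6, 0.5, -0.7]
opening: 0.019
```

Request:
move_arm([
  {"dx":-0.041,"dy":0.019,"dz":0,"rx":0,"ry":0,"rz":0,"claw":0},
  {"dx":-0.041,"dy":0.019,"dz":0,"rx":0,"ry":0,"rz":0,"claw":0},
  {"dx":-0.041,"dy":0.019,"dz":0,"rx":0,"ry":0,"rz":0,"claw":0},
  {"dx":-0.041,"dy":0.019,"dz":0,"rx":0,"ry":0,"rz":0,"claw":0},
  {"dx":-0.04,"dy":0.019,"dz":0,"rx":0,"ry":0,"rz":0,"claw":0},
])

```text
time: 7.5
ee_pos: [0.45, -0.2649, 0.2431]
eef_rot: [-3.141, -0.0, 0.938]
force: [0.7, 0.7, -1.2]
opening: 0.0192
```

Request:
move_arm([
  {"dx":0,"dy":0,"dz":0,"rx":0,"ry":0,"rz":0,"claw":0},
  {"dx":0,"dy":0,"dz":0,"rx":0,"ry":0,"rz":0,"claw":0},
  {"dx":0,"dy":0,"dz":0,"rx":0,"ry":0,"rz":0,"claw":0},
])

```text
time: 7.88
ee_pos: [0.4508, -0.2625, 0.2433]
eef_rot: [-3.142, -0.0, 0.939]
force: [-0.4, 0.6, -1.7]
opening: 0.0192
```

Run:
```python
from h import *
import pickle
s=r.read_state();print(s['ee_pos'],s['eef_rot'],s['time'])
L=[cam('wrist') for _ in range(16)]
d=L[0]; d['avg']=np.mean([l['image'].astype(float) for l in L],0)
print(np.ptp([l['tvec'] for l in L],axis=0).ravel(), np.abs(L[0]['image'].astype(int)-L[1]['image']).mean())
s=r.read_state();pickle.dump((d,s),open('w5.pkl','wb'));print(s['ee_pos'],s['time'])
p=proj(d,[.492,-.21,.066])[0];print(p)
save(d,'w5')
x,y=int(p[0])-45,int(p[1])-45
b=cv2.resize(d['avg'][y:y+90,x:x+90],None,fx=6.6,fy=6.6,interpolation=cv2.INTER_CUBIC)
b=np.clip((np.clip(b,0,40)/40)**.6*255,0,255).astype(np.uint8);cv2.imwrite('pics/w5d.png',b)
```

```text
[ 0.4508466  -0.26253594  0.24329477] [-3.14154575e+00 -8.36912725e-05  9.39050511e-01] 7.875
[0.00024553 0.00026968 0.00010278] 1.3250401475694444
[ 0.45054701 -0.26345742  0.24326653] 8.675
[319.23522617 136.53811855]
```

View pics/w5.png

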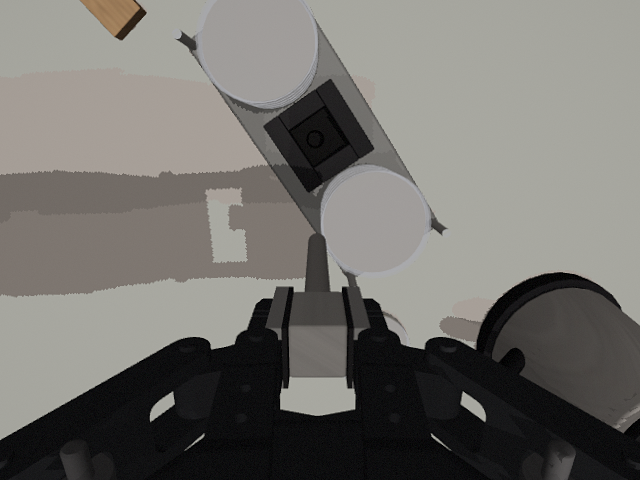

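View pics/w5d.png

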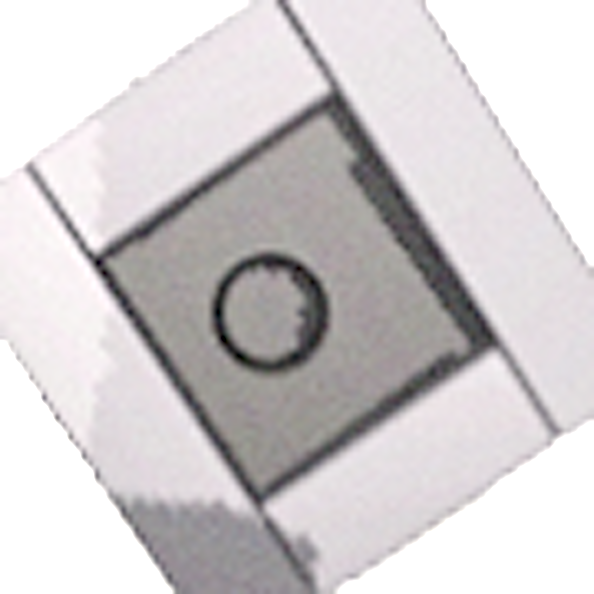

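With averaged pictures the hole shows up as a ring at crop (271,312), that is about wrist pixel (315,139), off the well's centre. I'll measure it against the well.

Run:
```python
from h import *
import pickle
d,s=pickle.load(open('w5.pkl','rb'))
f=lambda u:((u[0]+.5)/6.6-.5+274,(u[1]+.5)/6.6-.5+91)
H=atz(d,f((271,312)),.0405)
C=np.array([atz(d,f(u),.066) for u in [(335,95),(98,257),(262,500),(495,345)]])
print('hole',H);print(C,C.mean(0),np.linalg.norm(np.roll(C,-1,0)-C,axis=1))
for e in [C[1]-C[0],C[2]-C[1],C[3]-C[2],C[0]-C[3]]: print((np.arctan2(e[1],e[0])+.3)%(np.pi/2)-.3)
print('offset',H-C.mean(0), 'diam px edges',atz(d,f((213,312)),.0405)-atz(d,f((329,312)),.0405))
# tip
R=Rt(s['eef_rot']);t=s['ee_pos']+R[:,2]*.1089;print('tip pred',t,proj(d,[t]))
b=cv2.resize(d['avg'][220:290,280:360],None,fx=8,fy=8,interpolation=cv2.INTER_CUBIC)
cv2.imwrite('pics/w5t.png',cv2.convertScaleAbs(b,alpha=1.6))
```

```text
hole [ 0.48812919 -0.20868883  0.0405    ]
[[ 0.50978033 -0.19253278  0.066     ]
 [ 0.4752288  -0.19081323  0.066     ]
 [ 0.47392065 -0.22642993  0.066     ]
 [ 0.5083231  -0.22809779  0.066     ]] [ 0.49181322 -0.20946844  0.066     ] [0.03459429 0.03564072 0.03444286 0.03559485]
-0.04972674207612576
-0.03671188323028235
-0.04844285093071782
-0.04095065893677091
offset [-0.00368403  0.0007796  -0.0255    ] diam px edges [-0.01240619  0.00908629  0.        ]
tip pred [ 0.45054178 -0.2634544   0.13436653] [[316.83211013 239.41452443]]
```

View pics/w5t.png

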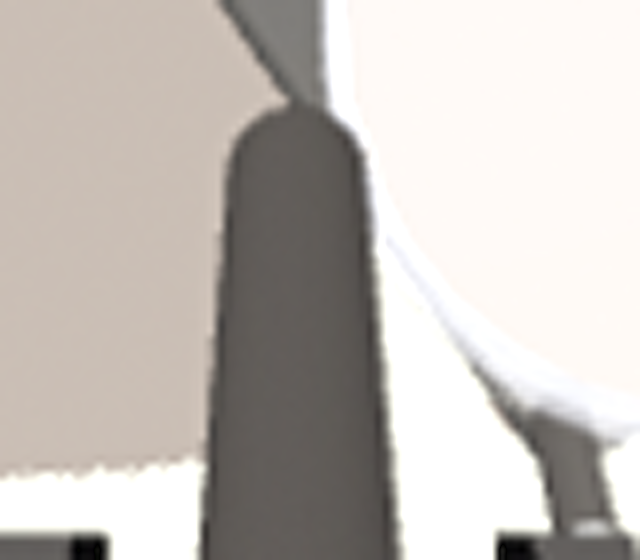

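Run:
```python
from h import *
print(delta((.4881,-.2087,.195),.939))
```

```text
(array([ 0.0663638 , -0.00211554,  0.04826625]), array([-5.51270859e-05,  5.95344231e-06, -1.24746565e-03]))
```

Request:
move_arm([
  {"dx":0.033,"dy":-0.001,"dz":0,"rx":0,"ry":0,"rz":0,"claw":0},
  {"dx":0.033,"dy":-0.001,"dz":0,"rx":0,"ry":0,"rz":0,"claw":0},
  {"dx":0,"dy":0,"dz":0.03,"rx":0,"ry":0,"rz":0,"claw":0},
  {"dx":0,"dy":0,"dz":0.018,"rx":0,"ry":0,"rz":0,"claw":0},
  {"dx":0,"dy":0,"dz":0,"rx":0,"ry":0,"rz":0,"claw":0},
])

```text
time: 9.3
ee_pos: [0.4876, -0.2088, 0.1943]
eef_rot: [-3.139, 0.0, 0.938]
force: [0.4, -0.1, -1.6]
opening: 0.0191
```

Request:
move_arm([
  {"dx":0,"dy":0,"dz":0,"rx":0,"ry":0,"rz":0,"claw":0},
  {"dx":0,"dy":0,"dz":0,"rx":0,"ry":0,"rz":0,"claw":0},
  {"dx":0,"dy":0,"dz":0,"rx":0,"ry":0,"rz":0,"claw":0},
])

```text
time: 9.68
ee_pos: [0.4881, -0.2092, 0.1958]
eef_rot: [3.141, -0.0, 0.938]
force: [0.5, -0.1, -1.5]
opening: 0.019
```

Run:
```python
from h import *
import pickle
s=r.read_state();print(s['ee_pos'],s['eef_rot'],s['time'],s['force'],delta((.4881,-.2087,.195),.939))
d=cam('wrist');t=s['ee_pos'].copy();t[2]-=.1089
p=proj(d,[t,(.4881,-.2087,.0405),(.4918,-.2095,.066)]);print(p)
b=cv2.resize(d['image'][170:270,260:380],None,fx=6,fy=6,interpolation=cv2.INTER_CUBIC).astype(float)
cv2.imwrite('pics/w6.png',np.clip((b/120)**.6*255,0,255).astype(np.uint8))
```

```text
[ 0.48813265 -0.20917839  0.19581872] [ 3.14073054e+00 -1.44411664e-04  9.37684062e-01] 9.675 [ 0.53153474 -0.11430412 -1.4544027 ] (array([ 0.00036624, -0.00031007,  0.0008185 ]), array([ 0.00086221, -0.00014384, -0.001316  ]))
[[316.27591534 238.12612791]
 [315.98611994 222.44003326]
 [320.62943558 228.11896488]]
```

View pics/w6.png

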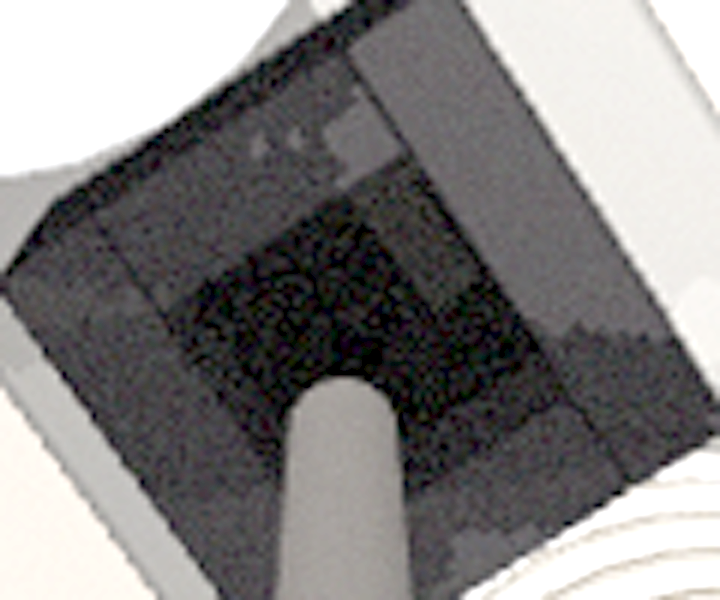

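The post stands over the well, its foot at about (317,233) with the well around it. I'll lower it to just above the floor and then feel with small steps.

Request:
move_arm([
  {"dx":0.0004,"dy":-0.0003,"dz":0.015,"rx":0,"ry":0,"rz":0,"claw":0},
  {"dx":0,"dy":0,"dz":0.015,"rx":0,"ry":0,"rz":0,"claw":0},
  {"dx":0,"dy":0,"dz":0.01,"rx":0,"ry":0,"rz":0,"claw":0},
  {"dx":0,"dy":0,"dz":0,"rx":0,"ry":0,"rz":0,"claw":0},
  {"dx":0,"dy":0,"dz":0,"rx":0,"ry":0,"rz":0,"claw":0},
])

```text
time: 10.35
ee_pos: [0.4882, -0.2086, 0.1556]
eef_rot: [3.141, -0.0, 0.938]
force: [0.4, -0.6, -1.4]
opening: 0.0191
```

Request:
move_arm([
  {"dx":0,"dy":0,"dz":0.002,"rx":0,"ry":0,"rz":0,"claw":0},
  {"dx":0,"dy":0,"dz":0.002,"rx":0,"ry":0,"rz":0,"claw":0},
  {"dx":0,"dy":0,"dz":0,"rx":0,"ry":0,"rz":0,"claw":0},
])

```text
time: 10.72
ee_pos: [0.488, -0.2085, 0.1512]
eef_rot: [-3.141, 0.0, 0.938]
force: [-0.8, 0.4, -1.7]
opening: 0.0191
```

Request:
move_arm([
  {"dx":0,"dy":0,"dz":0.002,"rx":0,"ry":0,"rz":0,"claw":0},
  {"dx":0,"dy":0,"dz":0.002,"rx":0,"ry":0,"rz":0,"claw":0},
  {"dx":0,"dy":0,"dz":0,"rx":0,"ry":0,"rz":0,"claw":0},
])

```text
time: 11.1
ee_pos: [0.4879, -0.2085, 0.1471]
eef_rot: [-3.141, 0.0, 0.938]
force: [0.4, -0.1, -1.7]
opening: 0.0193
```

Foot is at about 38.2 mm, below floor level (40.5 mm), with no push felt, so it seems to be entering the hole. I'll continue gently.

Request:
move_arm([
  {"dx":0,"dy":0,"dz":0.002,"rx":0,"ry":0,"rz":0,"claw":0},
  {"dx":0,"dy":0,"dz":0.002,"rx":0,"ry":0,"rz":0,"claw":0},
  {"dx":0,"dy":0,"dz":0,"rx":0,"ry":0,"rz":0,"claw":0},
])

```text
time: 11.48
ee_pos: [0.4879, -0.2085, 0.1431]
eef_rot: [-3.141, 0.0, 0.938]
force: [0.7, 1.0, -1.5]
opening: 0.0189
```

Request:
move_arm([
  {"dx":0,"dy":0,"dz":0.003,"rx":0,"ry":0,"rz":0,"claw":0},
  {"dx":0,"dy":0,"dz":0.003,"rx":0,"ry":0,"rz":0,"claw":0},
  {"dx":0,"dy":0,"dz":0,"rx":0,"ry":0,"rz":0,"claw":0},
])

```text
time: 11.85
ee_pos: [0.4879, -0.2085, 0.137]
eef_rot: [-3.141, 0.0, 0.938]
force: [-0.6, -0.2, -1.0]
opening: 0.0193
```

Request:
move_arm([
  {"dx":0,"dy":0,"dz":0.003,"rx":0,"ry":0,"rz":0,"claw":0},
  {"dx":0,"dy":0,"dz":0.003,"rx":0,"ry":0,"rz":0,"claw":0},
  {"dx":0,"dy":0,"dz":0,"rx":0,"ry":0,"rz":0,"claw":0},
])

```text
time: 12.22
ee_pos: [0.4879, -0.2085, 0.131]
eef_rot: [-3.141, 0.0, 0.938]
force: [0.2, 0.2, -1.7]
opening: 0.0192
```

Foot is at about 22 mm. The last stretch goes in smaller steps.

Request:
move_arm([
  {"dx":0,"dy":0,"dz":0.002,"rx":0,"ry":0,"rz":0,"claw":0},
  {"dx":0,"dy":0,"dz":0.002,"rx":0,"ry":0,"rz":0,"claw":0},
  {"dx":0,"dy":0,"dz":0,"rx":0,"ry":0,"rz":0,"claw":0},
])

```text
time: 12.6
ee_pos: [0.4879, -0.2085, 0.1271]
eef_rot: [-3.141, 0.0, 0.938]
force: [0.6, -0.8, -1.3]
opening: 0.019
```

Request:
move_arm([
  {"dx":0,"dy":0,"dz":0.001,"rx":0,"ry":0,"rz":0,"claw":0},
  {"dx":0,"dy":0,"dz":0.001,"rx":0,"ry":0,"rz":0,"claw":0},
  {"dx":0,"dy":0,"dz":0,"rx":0,"ry":0,"rz":0,"claw":0},
])

```text
time: 12.98
ee_pos: [0.488, -0.2085, 0.1252]
eef_rot: [-3.141, 0.0, 0.938]
force: [0.0, 0.4, -0.8]
opening: 0.0188
```

Request:
move_arm([
  {"dx":0,"dy":0,"dz":0.001,"rx":0,"ry":0,"rz":0,"claw":0},
  {"dx":0,"dy":0,"dz":0,"rx":0,"ry":0,"rz":0,"claw":0},
  {"dx":0,"dy":0,"dz":0,"rx":0,"ry":0,"rz":0,"claw":0},
])

```text
time: 13.35
ee_pos: [0.4881, -0.2086, 0.1245]
eef_rot: [3.141, -0.0, 0.938]
force: [0.0, 0.6, 2.8]
opening: 0.0191
```

Contact with the hole's bottom: the force rose by about 4 N with the foot at about 15.6 mm. I'll release now.

Request:
move_arm([
  {"dx":0,"dy":0,"dz":0,"rx":0,"ry":0,"rz":0,"claw":0.35},
  {"dx":0,"dy":0,"dz":0,"rx":0,"ry":0,"rz":0,"claw":0.6},
  {"dx":0,"dy":0,"dz":0,"rx":0,"ry":0,"rz":0,"claw":1},
  {"dx":0,"dy":0,"dz":0,"rx":0,"ry":0,"rz":0,"claw":1},
  {"dx":0,"dy":0,"dz":0,"rx":0,"ry":0,"rz":0,"claw":1},
])

```text
time: 13.98
ee_pos: [0.488, -0.2085, 0.1243]
eef_rot: [3.142, 0.0, 0.938]
force: [-0.0, 0.5, 0.5]
opening: 0.0856
```

Request:
move_arm([
  {"dx":0,"dy":0,"dz":0,"rx":0,"ry":0,"rz":0,"claw":1},
  {"dx":0,"dy":0,"dz":0,"rx":0,"ry":0,"rz":0,"claw":1},
])

```text
time: 14.22
ee_pos: [0.488, -0.2085, 0.1243]
eef_rot: [3.142, -0.0, 0.938]
force: [-0.3, -0.4, -0.4]
opening: 0.0852
```

Run:
```python
from h import *
d=cam('wrist');save(d,'w7');s=r.read_state();print(s['opening'],s['force'],s['ee_pos'])
```

```text
0.08541213555627768 [-1.12674192 -0.38497392 -0.98115676] [ 0.48801434 -0.20852196  0.12430131]
```

View pics/w7.png

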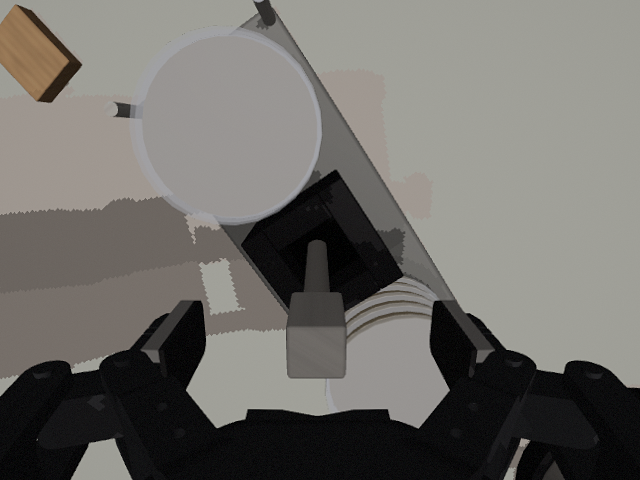

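The fingers are open and clear on both sides, and the post stands in the well with its head at (316,335). I'll retreat straight up.

Request:
move_arm([
  {"dx":0,"dy":0,"dz":-0.02,"rx":0,"ry":0,"rz":0,"claw":1},
  {"dx":0,"dy":0,"dz":-0.03,"rx":0,"ry":0,"rz":0,"claw":1},
  {"dx":0,"dy":0,"dz":-0.04,"rx":0,"ry":0,"rz":0,"claw":1},
  {"dx":0,"dy":0,"dz":-0.04,"rx":0,"ry":0,"rz":0,"claw":1},
  {"dx":0,"dy":0,"dz":0,"rx":0,"ry":0,"rz":0,"claw":1},
])

```text
time: 14.9
ee_pos: [0.4888, -0.2089, 0.2572]
eef_rot: [3.136, -0.001, 0.938]
force: [-0.5, -0.6, -0.9]
opening: 0.0854
```

Request:
move_arm([
  {"dx":0,"dy":0,"dz":0,"rx":0,"ry":0,"rz":0,"claw":1},
  {"dx":0,"dy":0,"dz":0,"rx":0,"ry":0,"rz":0,"claw":1},
  {"dx":0,"dy":0,"dz":0,"rx":0,"ry":0,"rz":0,"claw":1},
])

```text
time: 15.28
ee_pos: [0.4878, -0.2085, 0.2535]
eef_rot: [-3.14, 0.0, 0.938]
force: [0.6, -0.5, -1.0]
opening: 0.0854
```

Run:
```python
from h import *
h=(.488,-.2085)
V=[]
for n in ['wrist','side','scene']:
    d=cam(n);print(n,proj(d,[(*h,.1555),(*h,.1255),(*h,.066)]).round(1).tolist());V.append(d['image'])
a=cv2.resize(V[0][160:310,240:400],None,fx=2.5,fy=2.5);b=cv2.resize(V[1][140:290,270:430],None,fx=2.5,fy=2.5)
cv2.imwrite('pics/f.png',cv2.convertScaleAbs(np.hstack([a,b]),alpha=1.5))
cv2.imwrite('pics/fs.png',cv2.convertScaleAbs(V[2],alpha=1.2))
```

```text
wrist [[316.8, 242.3], [316.9, 231.1], [317.1, 214.5]]
side [[339.4, 189.6], [338.9, 200.3], [337.9, 220.8]]
scene [[260.5, 206.5], [261.7, 215.3], [263.9, 232.0]]
```

View pics/f.png

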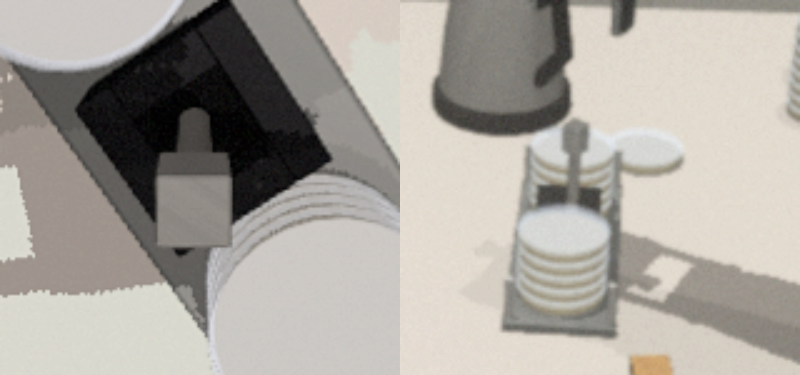

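View pics/fs.png

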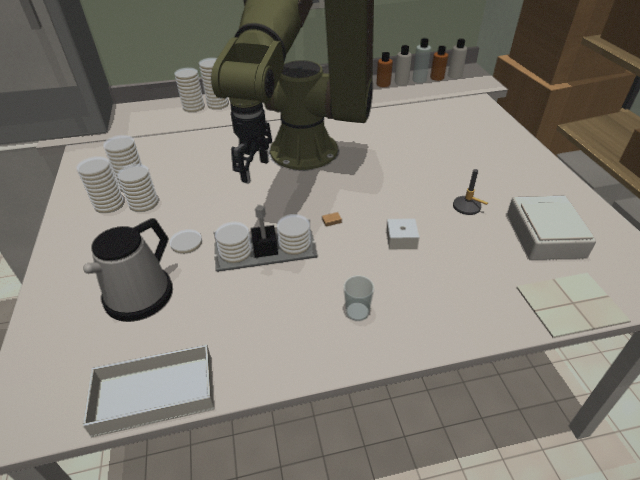

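Run:
```python
from h import *
print(r.job_done(), r.read_state()['time'])
```

```text
the job is handed in; nothing more can be done
the job is handed in; nothing more can be done
```

The post is standing in the hole in the well's floor, released, and the job is handed in. It took about 15 s of the 67 s allowed; no verdict was reported.

**What I did:** I gripped the post by its head at 60 N and lifted it out of the stand. Averaged wrist pictures, brightened, showed the hole about 3.8 mm off the well's axis. I lowered the foot there in 1–3 mm steps, and it went straight in, so I did not have to feel around the floor for it.

**Force on the floor:** The post slid in with no push felt until a rise of about 4 N, with the foot at about 15.6 mm by the arm's reading. I took that as the hole's bottom (15.5 mm) and let go. That is about where the sprung floor starts to give, far below the 16 N limit, but I had no direct reading of the floor's position.

**Last checks:**
- **Post position:** in the final pictures the head is within about 2 pixels of where it should be for a fully home, upright post in all three views. The side view alone is only good to about 2–3 mm.
- **Robot clear:** the gripper is open and about 10 cm above the post.
- **Other things:** the dish stacks and everything else on the bench look unmoved by eye; I did not measure them again.

No check failed or disagreed beyond a pixel or two.

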